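Close up the specimen case

TASK

Close up the grey specimen case on the microscopy bench with your fingertips: push both trays fully home, and only then push its raised lid over and down until it is fully shut. Do not slam the trays or the lid, and grasp or lift nothing; leave the jar, dropper bottle, covered dish and forceps standing around it where they are.

Things in the scene. Friction and masses are not known exactly. Their poses are not given: they have to be found in the camera images.
- case: Grey steel specimen case fixed to the bench: 150 mm deep (its x), 250 mm wide (its y), 68 mm high without lid. Origin: centre of its underside. Its -x side is the open front, where two trays slide out side by side; the lid is hinged along the top of its +x side. Its +y end is the one farther from the robot. The bench is clear for at least 55 mm beyond the trays' fronts.
- tray_near (a joint): How far the tray at the case's -y half (the one nearer the robot) stands out, m: 0 = fully home with its front flush with the case's front edge (end stop), up to 0.12 towards the case's -x. Slides with about 1.5 N of friction, stays where left.
- tray_far (a joint): The same for the tray at the case's +y half (farther from the robot).
- tray_near_front (a point): Middle of the outer face of tray_near's flat aluminium front panel, 36 mm above the bench; moves with the tray, lies at case x = -75 mm when home, y = -61 mm. Panel 114 mm wide, from 7 to 62 mm above the bench, 5 mm thick, facing the case's -x. A 60 mm wide pull lip sticks out 10 mm at its foot (top 12 mm above the bench). A glass dish of pebbles is fixed in the tray.
- tray_far_front (a point): The same point on tray_far's front panel, an identical tray, at case y = +61 mm.
- lid (a joint): Opening angle of the lid, rad: 0 = shut, flat on the case (end stop), 1.57 = standing upright, 1.9 = fully open. The stiff hinge (about 0.32 N m of friction) holds the lid at any angle; it does not fall by itself, so it must be pushed all the way, with about 2 N at its free edge.
- lid_edge (a point): Middle of the lid's free edge, on its outer face (upper when shut); moves with the lid. The lid is a flat plate, 157 mm from hinge to free edge, 250 mm wide, 5 mm thick, grey with a white sheet outside; a 12 mm lip, 4 mm thick, hangs from its inner face at the free edge and drops in front of the trays when shut.
- lid_hinge (a point): Middle of the lid's hinge line, which runs along the case's y at case x = +75 mm, 68 mm above the bench: the inner face of the lid passes through it, its outer face is 5 mm from it. Does not move with the lid.
- jar: Screw-top jar, 52 mm across, 80 mm tall, loose, behind the case on its hinge side, towards its +y end; leave alone. Origin: centre of its underside.
- dropper: Small dropper bottle, 32 mm across, 75 mm tall, loose, in front of the case beyond the trays, towards its +y end; leave alone. Origin: centre of its underside.
- dish: White covered round dish, 90 mm across, 17 mm tall, loose, in front of the case beyond the trays; leave alone. Origin: centre of its underside.
- forceps: Steel forceps lying flat, about 117 mm long, 8 mm high, loose, behind the case on its hinge side; leave alone. Origin: near its middle, on the bench; its x runs along its length.

How it is judged (in metres and radians):
On the way, in this order (a step that is already met when the one before it is completed fails the run):
1. both trays are pushed fully home while the lid is still up (value of joint each of tray_near, tray_far below 0.004 m and value of joint lid above 0.3 rad), for 0.2 s.
2. the lid is pushed fully shut (value of joint lid below 0.03 rad), for 0.2 s.
At the end, for the whole second after the job is handed in: Both trays are within 4 mm of fully home, the lid is within 0.03 rad (about 5 mm at its edge) of fully shut and at rest, and the loose things are at rest (value of joint each of tray_near, tray_far below 0.004 m and value of joint lid below 0.03 rad and velocity of joint lid below 0.05 rad/s and linear speed of each of jar, dropper, dish, forceps below 0.02 m/s); the robot touches nothing.
It fails at once if a loose thing near the case is lifted or moved more than 20 mm (distance of any of jar, dropper, dish, forceps from where it was at the start of the episode above 0.02 m).
It fails at once if a tray is pulled farther out (beyond 115 mm) (value of joint any of tray_near, tray_far above 0.115 m).
It fails at once if a tray is slammed (faster than 0.5 m/s) or the lid is slammed (faster than 4 rad/s) (velocity of joint any of tray_near, tray_far below -0.5 m/s or velocity of joint lid below -4 rad/s).
It also fails if it takes over 64 s, if anything falls off the work surface, if the arm or the gripper's body presses on something with over 40 N, if the wrist force passes 120 N, or if a joint passes its speed limit or range.

ROBOT

A 6-joint arm with a two-finger parallel gripper is mounted at the origin on the work surface. World frame = base frame: x ahead of the robot, y to its left, z up, the work surface at z = 0. Lengths are in mm, angles in rad, forces in N, time in s.
With the tool pointing down it reaches from about 300 to 775 mm from the base axis. Payload 14.6 kg.
Tool frame: the origin (TCP) lies on the centre line of the jaws, within the pads' length; the fingertips stand 19 mm ahead of it and the grasp point (between the pads) is the TCP (bot.tip_reach is the distance from the TCP to the fingertips, in mm); y points along the fingers, x is the direction in which the jaws open and shut, and the axes are right-handed (so a half turn about y gives the same grasp; the last joint's range is limited). The gripper opens to 85 mm and grips with 20 to 120 N. Pads are 22 mm wide; open, the fingers measure 114 mm over their backs; the gripper's body (76 mm by 85 mm) begins 54 mm behind the grasp point. The pads swing forward as they close: fully open they stand 13 mm farther back than shut.
Start: joints at [-1.209, 0.3, 1.521, -0, 1.321, -0.067], TCP at [228.671, -500.199, 250.281] pointing down, gripper open.
Joint ranges: [-3.03, 3.03], [-0.79, 2.21], [0.23, 2.52], [-1.04, 4.18], [0, 3.07], [-2.55, 2.55]. Speed limits (rad/s): [2.22, 2.22, 2.57, 3.14, 3.14, 3.14].

INTERFACE

Orientations are given as a unit quaternion [w, x, y, z].
In Python, from rig import bot gives the robot as it stands. Calls block until the motion is done:
- bot.move_to(position, orientation): joint-space move of the TCP to a pose.
- bot.servo_line(position, attitude=None, speed=150, until_force=None): straight line of the TCP; attitude=None keeps the orientation; speed is the mean speed in mm/s. With until_force (N) it stops when the force on the tool has changed by that much, and returns True; else False.
- bot.move_joints(angles): joint-space move.
- bot.move_gripper(opening, grip_force=None): finger opening in mm; grip_force is the grip in N (None keeps the last); returns when the fingers have stopped.
- bot.dwell(seconds).
- bot.ik(position, orientation): joint angles nearest the present ones, or None.
- bot.read_state(): the state.
- bot.read_camera(name): name is "side" or "top"; returns a dict with "image" (400x640x3 uint8, blue, green, red), "depth" (400x640 float32, mm along the optical axis (not along the pixel's ray), 0 where there is no reading), "fovy" (degrees; the focal length in pixels is half the picture's height over the tangent of half this angle, whatever the lens; pixels are square), "cx", "cy" (the principal point, pixels), "k1" (the pictures are not rectified: a ray, as slopes to the right and down, at radius r is drawn at 1 + k1 r^2 times it, then the intrinsics apply), "eye" and "attitude" of the camera in the world. Camera axes: x right, y down, z forward; pixel columns grow to the right and rows downward; lengths in mm; the calibration is good to about 2 mm. A picture is of the moment at which its call begins.
A pose or a line that the arm cannot do raises bot.MotionError and nothing moves.
- bot.finish_job(): hands the job in, once; it reports no verdict.
The state is a dict: "clock": time; "joint_positions": joint angles; "qvel": joint speeds; "effort": joint torques, N m; "ee_pos": TCP position; "tool_rot": TCP orientation; "ft_force": force on the tool from outside, world axes, zero at the start; "moment": the same for the moment, N m; "grip_width": finger opening in mm.
Only numpy, scipy, OpenCV 4.12 (cv2) and the standard library are available. Lean on these libraries where they do the work, as an engineer would, in place of code of your own. Each camera call takes 0.05 s, during which the arm holds its last target. There are 200 camera calls.

## Working session

There is one attempt and no reset: what is moved stays moved. The work goes in short steps, each a Python script; the robot and the scene stay as the last script left them, time stands still between calls to the robot, and variables do not carry over. Pictures are saved under pics/ and viewed, about 8 in all and at most 12, crops included, and the job is handed in when it is done.

```bash
ls; mkdir -p pics; cat > h.py <<'E'
import numpy as np, cv2
from scipy.spatial.transform import Rotation as R
def rot(q): return R.from_quat([q[1],q[2],q[3],q[0]])
def K(c):
    f=200/np.tan(np.radians(c["fovy"])/2); return np.array([[f,0,c["cx"]],[0,f,c["cy"]],[0,0,1.]])
def rays(c,uv):
    p=cv2.undistortPoints(np.array(uv,float).reshape(-1,1,2),K(c),np.array([c["k1"],0,0,0.])).reshape(-1,2)
    return np.c_[p,np.ones(len(p))]
def cloud(c):
    v,u=np.mgrid[0:400,0:640]
    r=rays(c,np.c_[u.ravel(),v.ravel()])*c["depth"].reshape(-1,1)
    return (rot(c["attitude"]).apply(r)+c["eye"]).reshape(400,640,3)
def quat(Rm):
    q=R.from_matrix(Rm).as_quat(); return [q[3],q[0],q[1],q[2]]
E
python3 - <<'E'
from rig import bot
import cv2,pickle
D={}
for n in("side","top"):
    c=bot.read_camera(n);D[n]=c;cv2.imwrite(f"pics/{n}0.png",c["image"])
    print(n,{k:v for k,v in c.items() if k not in("image","depth")},(c["depth"]>0).mean())
pickle.dump(D,open("d0.pkl","wb"));print(bot.read_state(),bot.tip_reach)
E
```

```text
pics
side {'fovy': 45.935209612278975, 'cx': 330.61451689595543, 'cy': 204.6804003944382, 'k1': -0.1074762111339561, 'eye': array([1113.92478308,  562.90880706,  874.47596849]), 'attitude': array([-0.13741994,  0.33817524,  0.86782153, -0.33710394])} 0.99605078125
top {'fovy': 52.08791487444996, 'cx': 322.79795661731873, 'cy': 193.70124254403453, 'k1': 0.0006343250736191221, 'eye': array([ 469.93648218,  -14.89743787, 1012.34585996]), 'attitude': array([ 0.06079202, -0.69547979,  0.71496896, -0.03783631])} 0.9958046875
{'clock': 0.1, 'joint_positions': array([-1.20861177e+00,  3.00455095e-01,  1.52152568e+00,  9.83198511e-06,
        1.32070370e+00, -6.65806830e-02]), 'qvel': array([-0.00063965, -0.00010507, -0.00242456,  0.0003468 ,  0.00031815,
        0.00038915]), 'effort': array([ 1.35480826e-03, -5.44371951e+01, -3.62366366e+01, -7.70974657e-05,
        3.00346226e-03,  3.93985397e-05]), 'ee_pos': array([ 228.60237802, -500.0302015 ,  249.75351887]), 'tool_rot': array([ 0.59515801, -0.59469303,  0.38249069, -0.38187435]), 'ft_force': array([ 0.96384755, -1.186877  , -0.48953445]), 'moment': array([0.03896501, 0.00268418, 0.08251901]), 'grip_width': 85.29231427068933} 19.0
```

View pics/side0.png

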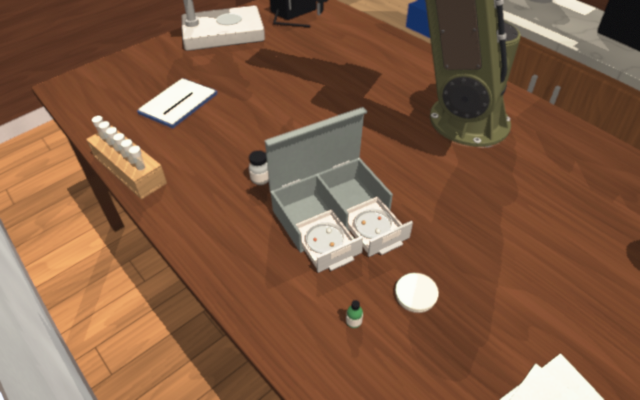

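View pics/top0.png

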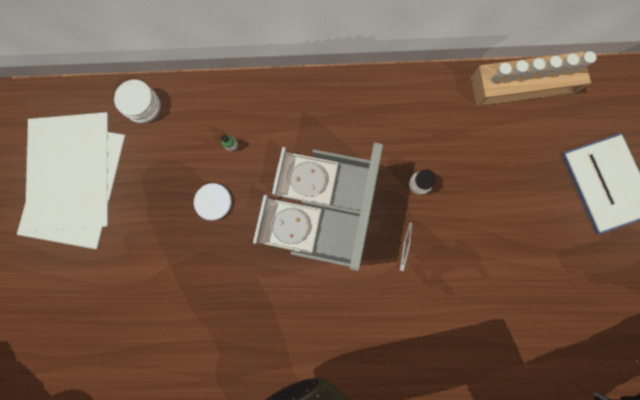

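Side view: case around (330,205), with the lid up behind it, jar (258,167), dropper (355,315) and dish (416,292). Top view: lid strip (380,145)-(356,268), tray fronts (280,172) and (261,220), forceps (407,247). Next I'll enlarge both crops.

```bash
python3 - <<'E'
import pickle,cv2,numpy as np
from h import *
D=pickle.load(open("d0.pkl","rb"))
a=cv2.resize(D["top"]["image"][130:280,190:440],None,fx=3.2,fy=3.2,interpolation=cv2.INTER_CUBIC)
b=cv2.resize(D["side"]["image"][105:335,230:450],None,fx=2.6,fy=2.6,interpolation=cv2.INTER_CUBIC)
cv2.imwrite("pics/topc.png",a);cv2.imwrite("pics/sidec.png",b)
P=cloud(D["top"]);S=cloud(D["side"])
for n,(u,v) in dict(bench=(330,290),dish=(213,202),drop=(228,142),jar=(426,178),lidtop=(379,150),lidbot=(357,265),trayN=(262,220),trayF=(280,172),forc=(407,245)).items(): print(n,P[v,u].round(1))
for n,(u,v) in dict(bench=(330,320),dish=(416,291),lid1=(290,150),lid2=(340,150),lid3=(300,170)).items(): print("S",n,S[v,u].round(1))
E
```

```text
bench [377.4   4.7   3.1]
dish [597.7 287.8  17.2]
drop [739.1 242.   52.6]
jar [ 630.7 -224.    79.5]
lidtop [ 664.3 -103.2  224.9]
lidbot [442.9 -51.8 227.6]
trayN [548.3 162.9  35.2]
trayF [663.7 117.8  38.4]
forc [ 4.802e+02 -1.860e+02 -2.000e-01]
S bench [781.8 216.    3.8]
S dish [603.  293.9  13.5]
S lid1 [623.4 -90.9 174.7]
S lid2 [490.6 -64.2 115. ]
S lid3 [599.3 -88.5  99.3]
```

View pics/topc.png

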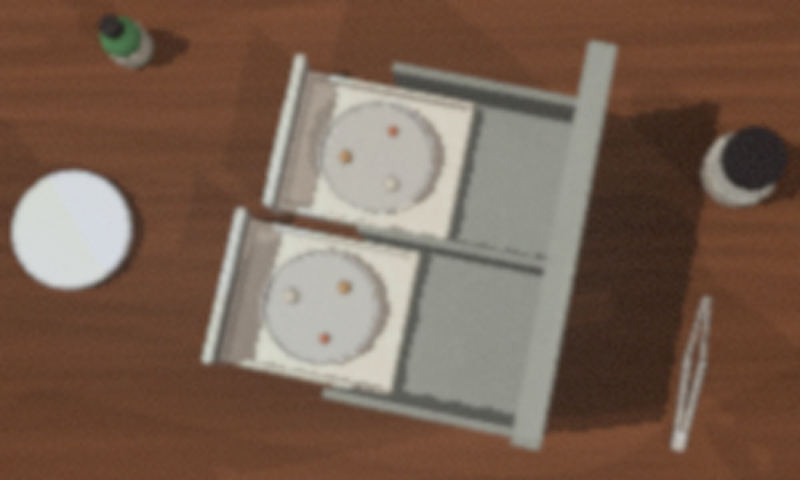

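View pics/sidec.png

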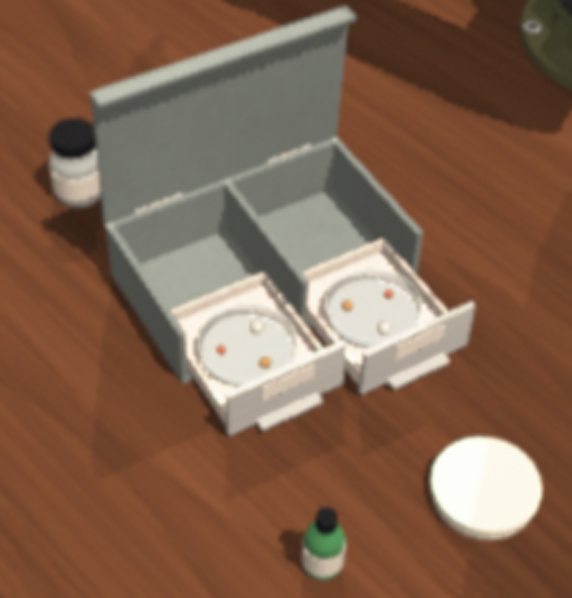

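Top crop: far wall front corner (394,63), near (323,396). Tray-front outer top edges run (296,56)-(264,206) and (237,209)-(203,362). Side crop: hinge corners (109,225) and (338,142), wall front corners (184,343) and (419,233). Tray-front tops run (227,401)-(343,347) and (362,355)-(473,305).

```bash
python3 - <<'E'
import pickle,cv2,numpy as np
from h import *
D=pickle.load(open("d0.pkl","rb"))
t=lambda x,y:(x/3.2+190-.35,y/3.2+130-.35)
s=lambda x,y:(x/2.6+230-.3,y/2.6+105-.3)
def onz(c,uv,z):
    d=rot(c["attitude"]).apply(rays(c,[uv]))[0]; return c["eye"]+d*(z-c["eye"][2])/d[2]
def tri(a,b):
    A=[];B=[]
    for c,uv in((D["top"],a),(D["side"],b)):
        d=rot(c["attitude"]).apply(rays(c,[uv]))[0];d/=np.linalg.norm(d);M=np.eye(3)-np.outer(d,d);A.append(M);B.append(M@c["eye"])
    return np.linalg.lstsq(np.vstack(A),np.hstack(B),rcond=None)[0].round(1)
for n,a,b,z in [("wallF",t(394,63),s(184,343),68),("wallN",t(323,396),s(419,233),68),
 ("TF_far",t(296,56),s(227,401),62),("TF_near",t(264,206),s(343,347),62),("TN_far",t(237,209),s(362,355),62),("TN_near",t(203,362),s(473,305),62)]:
    print(n,"tri",tri(a,b),"top",onz(D["top"],a,z)[:2].round(1),"side",onz(D["side"],b,z)[:2].round(1))
for n,b in (("hF",s(109,225)),("hN",s(338,142))): print(n,onz(D["side"],b,68).round(1))
S=cloud(D["side"])
# lid plane
poly=np.array([s(115,115),s(335,40),s(328,130),s(118,205)]).round().astype(np.int32)
m=np.zeros((400,640),np.uint8);cv2.fillPoly(m,[poly],1)
X=S[m>0];c=np.median(X,0);
for _ in range(3):
    c=X.mean(0);n=np.linalg.svd(X-c,full_matrices=False)[2][2];r=(X-c)@n;X=X[abs(r)<2.5*r.std()+1]
print("lid",c.round(1),n.round(3),r.std(),len(X),"yaw",np.degrees(np.arctan2(n[1],n[0])),"tilt",np.degrees(np.arcsin(n[2])))
P=cloud(D["top"])
# lid top strip in top view
m[:]=0;cv2.fillPoly(m,[np.array([t(594,55),t(610,57),t(533,435),t(520,433)]).round().astype(np.int32)],1)
X=P[m>0];print("strip z",np.percentile(X[:,2],[5,50,95]))
for n,q in(("SL",(591,42)),("SR",(617,46)),("NL",(513,444)),("NR",(540,449))):print(n,onz(D["top"],t(*q),np.median(X[:,2])).round(1))
E
```

```text
wallF tri [711.1  38.   55.5] top [709.9  35.2] side [715.5  48.3]
wallN tri [467.7  91.6  61.9] top [467.3  91.4] side [473.   94.7]
TF_far tri [721.7 109.7  53.5] top [719.3 108.8] side [725.9 114.2]
TF_near tri [609.  134.3  52.3] top [606.8 133.7] side [615.8 138.4]
TN_far tri [606.5 153.7  57.3] top [605.1 153.7] side [610.1 155.3]
TN_near tri [494.  180.   56.8] top [493.8 179.1] side [498.1 182.4]
hF [ 676.6 -103.9   68. ]
hN [439.6 -42.9  68. ]
lid [557. -77. 139.] [-0.228 -0.973  0.035] 1.354015139047958 2980 yaw -103.18770552310568 tilt 1.988220395053067
strip z [222.50351287 224.73412236 226.73991694]
SL [679.2 -94.8 224.7]
SR [ 676.1 -110.6  224.7]
NL [436.8 -38.5 224.7]
NR [433.5 -54.3 224.7]
```

```bash
cat >> h.py <<'E'
ex=np.array([-.2255,-.9742,0]); ey=np.array([.9742,-.2255,0]); C=np.array([571.7,-9.7,0])
def W(x,y,z): return C+x*ex+y*ey+np.array([0,0,z])   # case -> world, z above bench
def toolq(s): # tool y down, tool z along s*case x
    y=np.array([0,0,-1.]);z=s*ex; return quat(np.c_[np.cross(y,z),y,z])
def inv(p): d=np.array(p)-C; return np.array([d@ex,d@ey,d[2]]).round(1)
E
python3 - <<'E'
from rig import bot
from h import *
for s in(1,-1):
    for p in [(-202,-61,44),(-202,-61,350),(-86,-61,44),(-190,61,44),(-190,61,350),(-86,61,44),(125,0,225),(125,0,340),(-50,0,90)]:
        j=bot.ik(list(W(*p)),toolq(s)); print(s,p,W(*p).round(),None if j is None else np.round(j,2))
E
```

```text
1 (-202, -61, 44) [558. 201.  44.] None
1 (-202, -61, 350) [558. 201. 350.] None
1 (-86, -61, 44) [532.  88.  44.] None
1 (-190, 61, 44) [674. 162.  44.] None
1 (-190, 61, 350) [674. 162. 350.] None
1 (-86, 61, 44) [651.  60.  44.] None
1 (125, 0, 225) [ 544. -131.  225.] None
1 (125, 0, 340) [ 544. -131.  340.] None
1 (-50, 0, 90) [583.  39.  90.] None
-1 (-202, -61, 44) [558. 201.  44.] [ 0.28  0.63  1.56 -0.    0.95  0.51]
-1 (-202, -61, 350) [558. 201. 350.] [ 0.28  0.35  1.23 -0.    1.56  0.51]
-1 (-86, -61, 44) [532.  88.  44.] [ 0.1   0.54  1.72 -0.    0.88  0.32]
-1 (-190, 61, 44) [674. 162.  44.] [ 0.18  0.83  1.22 -0.    1.1   0.41]
-1 (-190, 61, 350) [674. 162. 350.] [ 0.18  0.61  0.86 -0.    1.68  0.41]
-1 (-86, 61, 44) [651.  60.  44.] [ 0.04  0.75  1.36 -0.    1.04  0.26]
-1 (125, 0, 225) [ 544. -131.  225.] [-0.3   0.34  1.53 -0.    1.27 -0.08]
-1 (125, 0, 340) [ 544. -131.  340.] [-0.3   0.27  1.35 -0.    1.52 -0.08]
-1 (-50, 0, 90) [583.  39.  90.] [ 0.    0.55  1.57 -0.    1.03  0.23]
```

```bash
python3 - <<'E'
from rig import bot
from h import *
q=toolq(-1)
st=bot.read_state()
bot.move_gripper(0,20)
p=st["ee_pos"].copy();p[2]=370;bot.servo_line(list(p),speed=200)
for y,x0 in((-61,-202),(61,-184)):
    bot.move_to(list(W(x0,y,350)),q)
    bot.servo_line(list(W(x0,y,48)),speed=200)
    bot.dwell(.2);f0=bot.read_state()["ft_force"]
    hit=bot.servo_line(list(W(-125,y,48)),speed=45,until_force=15)
    s=bot.read_state();print(y,"mid",hit,inv(s["ee_pos"]),((s["ft_force"]-f0)@ex).round(1))
    if not hit:
        hit=bot.servo_line(list(W(-78,y,48)),speed=30,until_force=12)
    s=bot.read_state();print(y,"end",hit,inv(s["ee_pos"]),((s["ft_force"]-f0)@ex).round(1),s["clock"],s["grip_width"])
    bot.servo_line(list(inv_ if False else s["ee_pos"]-25*ex),speed=100)
    e=s["ee_pos"]-25*ex;e[2]=350;bot.servo_line(list(e),speed=220)
c=bot.read_camera("side");cv2.imwrite("pics/side1.png",cv2.resize(c["image"][105:335,230:450],None,fx=2.6,fy=2.6,interpolation=cv2.INTER_CUBIC))
import pickle;d=bot.read_camera("top");pickle.dump((c,d),open("d1.pkl","wb"));print(bot.read_state()["clock"])
E
```

```text
-61 mid False [-125.   -60.9   48. ] 0.7
-61 end True [-86.7 -61.1  47.9] -4.2 9.2417 -0.20660672572569336
61 mid False [-125.1   61.1   48.1] 0.4
61 end True [-86.5  60.8  47.8] -3.7 16.2917 -0.2837341773180118
18.3167
```

View pics/side1.png

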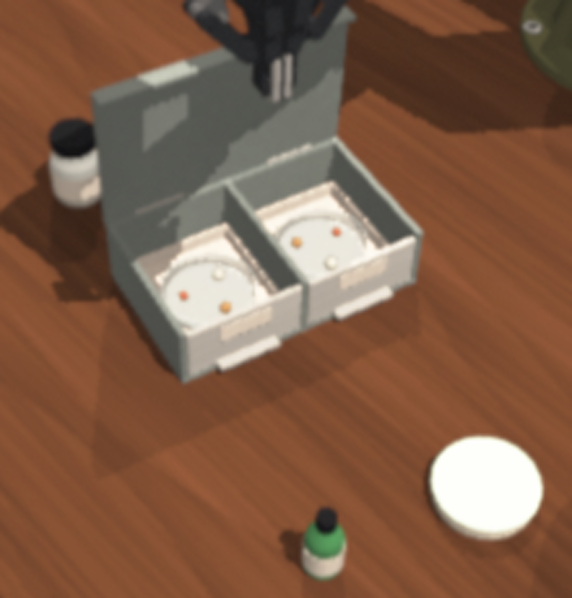

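Both trays are flush (fronts at crop y 240–370, level with the case edge), and the end stops were met at case x ≈ -86.6, as predicted. The loose things look unmoved. Next is the lid.

```bash
python3 - <<'E'
from rig import bot
from h import *
q=toolq(-1); r=130;w=11
def T(th):
    return list(W(75-r*np.cos(th)+5*np.sin(th)+w,0,68+r*np.sin(th)+5*np.cos(th)+19))
bot.servo_line(list(W(125,0,350)),attitude=q,speed=220)
bot.servo_line(list(W(125,0,T(1.62)[2])),speed=200)
bot.dwell(.2);f0=bot.read_state()["ft_force"]
bot.servo_line(T(1.62),speed=60,until_force=15)
for th in np.arange(1.5,0.05,-.12):
    hit=bot.servo_line(T(th),speed=60,until_force=25)
    s=bot.read_state();print(round(th,2),hit,inv(s["ee_pos"]),(s["ft_force"]-f0).round(1),round(s["clock"],2))
    if hit: break
E
```

```text
1.5 False [ 81.4  -0.  217. ] [-0.5 -0.2  0.2] 21.61
1.38 False [ 6.580e+01 -1.000e-01  2.155e+02] [ 0.6  0.4 -0.6] 22.02
1.26 False [ 5.050e+01 -1.000e-01  2.121e+02] [0.6 0.9 0.2] 22.43
1.14 False [ 3.58e+01 -1.00e-01  2.07e+02] [-0.9  0.4 -1.2] 22.83
1.02 False [ 2.180e+01 -1.000e-01  2.001e+02] [-0.3  0.6 -1.3] 23.24
0.9 False [  8.8  -0.2 191.6] [ 0.1  0.2 -0.2] 23.65
0.78 False [ -3.2  -0.2 181.6] [ 0.4 -0.4  0.6] 24.06
0.66 False [-13.9  -0.2 170.2] [ 0.4  0.2 -0.4] 24.47
0.54 False [-23.1  -0.2 157.7] [ 0.9  0.5 -0.9] 24.88
0.42 False [-30.8  -0.2 144.1] [0.8 0.2 0.6] 25.28
0.3 False [-36.8  -0.2 129.7] [-0.3  0.6 -0.4] 25.69
0.18 False [-41.   -0.2 114.7] [-0.2  0.4 -0.1] 26.1
0.06 False [-43.5  -0.2  99.3] [-0.5  0.1 -0.2] 26.51
```

```bash
python3 - <<'E'
from rig import bot
from h import *
c=bot.read_camera("side");cv2.imwrite("pics/side2.png",cv2.resize(c["image"][65:335,200:450],None,fx=2.2,fy=2.2,interpolation=cv2.INTER_CUBIC))
E
```

```text
(no output)
```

View pics/side2.png

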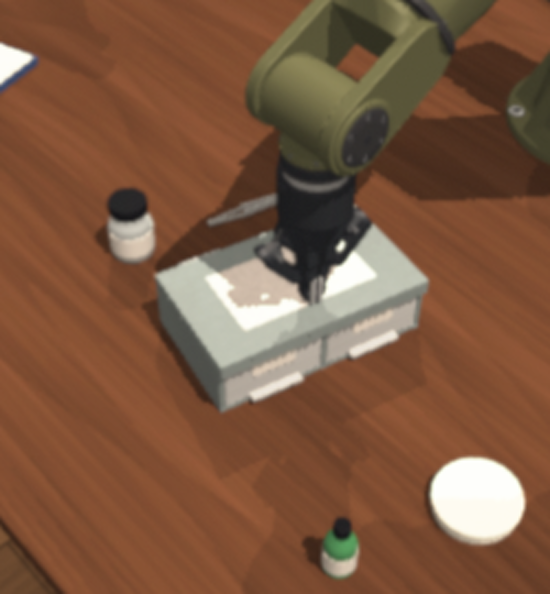

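The lid has followed and is nearly shut, with the fingertips on it at about (318,298). I'll press down until it stops, retreat and check.

```bash
python3 - <<'E'
from rig import bot
from h import *
s=bot.read_state();p=s["ee_pos"].copy();f0=s["ft_force"]
g=p.copy();g[2]=84
hit=bot.servo_line(list(g),speed=20,until_force=15)
s=bot.read_state();print(hit,inv(s["ee_pos"]),(s["ft_force"]-f0).round(1),s["clock"])
bot.dwell(.4);s=bot.read_state();print(inv(s["ee_pos"]),(s["ft_force"]-f0).round(1))
g=s["ee_pos"].copy();g[2]=330;bot.servo_line(list(g),speed=150)
bot.servo_line(list(W(-20,-260,330)),speed=200)
c=bot.read_camera("side");d=bot.read_camera("top")
a=cv2.resize(c["image"][105:335,210:450],None,fx=2.5,fy=2.5,interpolation=cv2.INTER_CUBIC)
cv2.imwrite("pics/side3.png",a);cv2.imwrite("pics/top3.png",d["image"][120:290,190:450])
# lid height profile (case x) from both depth clouds, with bench as reference
for n,k in(("side",c),("top",d)):
    X=cloud(k).reshape(-1,3);X=X[k["depth"].ravel()>0];L=np.c_[(X-C)@ex,(X-C)@ey,X[:,2]]
    m=(abs(L[:,1])<105)&(abs(L[:,0])<65)&(abs(L[:,2]-70)<25);q=L[m]
    A=np.c_[q[:,:2],np.ones(len(q))];co=np.linalg.lstsq(A,q[:,2],rcond=None)[0]
    b=L[(abs(L[:,1])<100)&(L[:,0]<-110)&(L[:,0]>-200)&(abs(L[:,2])<15)]
    print(n,len(q),co.round(4),"bench z",np.median(b[:,2]).round(1),"bench slope",np.linalg.lstsq(np.c_[b[:,:2],np.ones(len(b))],b[:,2],rcond=None)[0].round(4))
print(bot.read_state()["clock"])
E
```

```text
True [-43.6   0.2  92. ] [-3.7  0.2  8.9] 27.075
[-43.6   0.3  92. ] [-3.9  0.9 10.7]
side 3424 [-2.4000e-03  3.0000e-04  7.3011e+01] bench z -0.2 bench slope [0.0025 0.0011 0.1711]
top 5082 [-4.00000e-04 -4.00000e-04  7.31632e+01] bench z -0.1 bench slope [ 0.0003  0.0007 -0.1169]
30.775
```

View pics/side3.png

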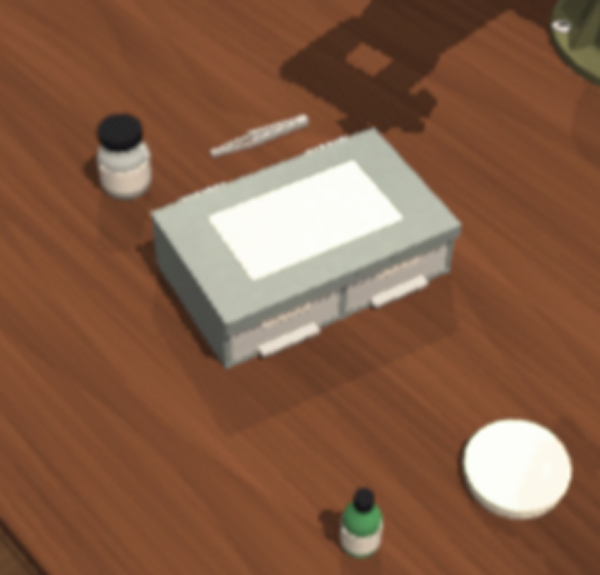

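View pics/top3.png

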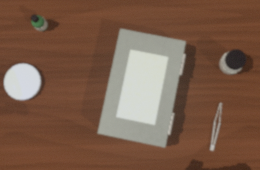

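The side view shows the lid flat with both trays behind its lip, and the top view shows the case closed with the loose things where they were. The depth fit puts the lid at 73 mm with a slope below 0.003 rad, so I'm handing in.

```bash
python3 -c "
from rig import bot
bot.finish_job()"
```

```text
the job is handed in; nothing more can be done
```

I closed the case and handed the job in with about 31 s on the clock. With the fingers shut, I pushed both trays home, then pushed the lid over along its arc and pressed it down. The system gave no verdict.

**Trays:** both reached their end stops with the finger centre at case x ≈ -86.6 mm, which puts the tray fronts at about -75.6 mm (-75 expected). They looked flush in the picture before I moved the lid, and were still behind its lip afterwards.

**Lid:** it met its stop at the last press. Depth from both cameras then put its top at 73.0–73.2 mm (73 expected), with a slope of 0.0024 rad or less.

**Loose things:** the jar, dropper bottle, dish and forceps looked unmoved in the last pictures. I judged this by eye and did not measure their positions again. The arm was clear of everything at hand-in.

**Disagreements:**
- At the first look, the side and top cameras differed by about 5 mm on the case corners, and by 13 mm on one partly hidden corner. Points found from both views also came out 5–12 mm low. I used the top view with the heights you gave, and the contact positions agreed with that.
- While the lid was swinging, the force readings stayed within about 1.3 N per axis, less than the 2 N or so expected. I checked with a picture that it had followed the fingers before pressing it shut.

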